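Extend the funnel arm to its next lock hole

TASK

Run the filter funnel's telescoping arm out over the beaker: press its spring button in, slide it along the tube, and let the button pop all the way up through the hole in the locking sleeve so that the arm is locked there. Go gently, without forcing the button or the arm, and leave the glassware around it alone; let go at the end.

Things in the scene. Friction and masses are not known exactly. Their poses are not given: they have to be found in the camera images.
- fin (a point): Centre of the upright fin on the black spring button on top of the level tube: 10 mm thick along the slide direction, 24 mm wide, 22 mm tall (11 mm above and below this point). It moves with the button. x = the direction in which the arm slides out, y = across the tube, z = up. It stands mid-way on the button's thumb plate.
- thumb_plate (a point): Centre of the top face of the button's black thumb plate, at the fin's foot (11 mm below the fin's centre). Plate 44 mm along the tube, 24 mm wide, 5 mm thick: 17 mm of it show before and behind the fin. With the button up, its underside is 9 mm over the tube (7 mm over the sleeve's 2 mm cheeks, which it rides over).
- button (a joint): How far the button is pressed in, m: 0 = fully up, 0.007 = rigid stop. Spring about 4.5 N at 0, 7.5 N at the stop. Pressed past 0.004 its collar clears the tube wall and the arm can slide (aim for 0.005 to 0.0065). Let go between holes, it stays under the wall at about 0.004; over a hole it springs up by itself if nothing holds it down. Risen 1 mm into a hole, it blocks the arm.
- inner_tube (a joint): How far the arm (inner tube, ring, funnel and the button with them) is slid out, m: 0 = home, locked in the home hole (the start); end stop 0.105. It slides with 2 to 4 N and stays where left. The catch hole lies somewhere between 0.055 and 0.085 and is not measured: slide with the button free to rise and feel where it pops up and the arm stops.
- home_hole (a point): Centre of the home hole, in the tube's top face; fixed. The collar of the button, 14 mm long, sits in the hole, 18 mm long, in the 4 mm thick wall (2 mm play either way). A slot, which only the thin neck passes, leads along x to the same kind of hole in the middle of the black locking sleeve (36 mm long) that is clamped round the tube. x = slide direction, z = up.
- stand: Funnel stand, fixed: grey base 240 x 130 x 12 mm, post, level aluminium tube 36 mm wide, top face 170 mm above the bench. Origin on the bench below the home hole; x = slide direction, z = up. The tube runs from x = -77 to +165 mm; inner tube and ring with a 90 mm wide glass funnel go on beyond (funnel axis at x = 240 mm plus the slide, rim 177 mm high).
- beaker: Glass beaker, 54 mm across, 70 mm tall, on the bench under where the funnel will stand; origin at the centre of its underside. To be left alone.
- small_beaker: Smaller glass beaker, 44 mm across, 55 mm tall; origin at the centre of its underside. To be left alone.
- amber_bottle: Brown reagent bottle, 90 mm across, 190 mm tall; origin at the centre of its underside. To be left alone.
- jar: Glass jar with white lid, 60 mm across, 70 mm tall; origin at the centre of its underside. To be left alone.

How it is judged:
By the outcome, as a careful person would: the job done as asked, in the order asked, and still so for the second after the job is handed in, with the robot touching nothing.
It also fails if it takes over 40 s, if anything falls off the work surface, if the arm or the gripper's body presses on something with over 40 N, if the wrist force passes 120 N, or if a joint passes its speed limit or range.

ROBOT

A 7-joint arm with a two-finger parallel gripper is mounted at the origin on the work surface. World frame = base frame: x ahead of the robot, y to its left, z up, the work surface at z = 0. Lengths are in mm, angles in rad, forces in N, time in s.
With the tool pointing down it reaches from about 425 to 1025 mm from the base axis. Payload 9.4 kg.
Tool frame: the origin (TCP) lies at the very end of the fingers, on their centre line; the grasp point (between the pads) lies 19 mm behind it; y points along the fingers, x is the direction in which the jaws open and shut, and the axes are right-handed (so a half turn about y gives the same grasp; the last joint's range is limited). The gripper opens to 93 mm and grips with 3 to 60 N. Pads are 15 mm wide; open, the fingers measure 128 mm over their backs; the gripper's body (75 mm by 188 mm) begins 65 mm behind the grasp point.
Start: joints at [-1.374, 0.599, -0.003, 1.599, 0.002, 0.943, -0.08], TCP at [196.039, 697.992, 218.618] pointing down, gripper open.
Joint ranges: [-2.57, 2.57], [-0.35, 1.97], [-1.29, 1.29], [0.11, 2.56], [-1.05, 4.19], [0.11, 1.86], [-2.63, 2.63]. Speed limits (rad/s): [2.22, 2.22, 3.01, 3.01, 3.14, 3.14, 3.14].

INTERFACE

Orientations are given as a rotation vector (axis times angle).
In Python, from station import robot gives the robot as it stands.
- The arm moves only by the tool play_rows, never from a script. Its argument "rows" is one flat list of numbers, 6 for each row, row after row: the shift along the world's x, y, z in mm, then the turn, a rotation vector about the world's x, y, z in degrees. A call has 1 to 12 rows; each row is the pose to reach, as a shift and turn from the pose commanded when the call began; what a row does not reach only later rows make up. A row lasts 1/8 s, in which the tool goes at most 62.5 mm and 10.7 degrees, less where a joint would pass 70% of its speed; a pose out of reach is approached as far as the arm can. A call with a gripper value outside its range is refused whole. "grip" is the closure, from -1 (fully open) to 1 (shut), so that 0 is half open, set as the call begins (left out, the last holds). The fingers move at their own pace and stop on an object; the grip force is fixed at half the most. Time passes only in rows, so rows that repeat a pose let the fingers close. It gives the time, the measured TCP pose, the force and the opening at its end, in the units of the state.
- robot.state(): the state, without advancing time (a new reading comes with each control period).
- robot.get_image(name): name is "scene" or "top" or "wrist"; returns a dict with "frame" (384x512x3 uint8, red, green, blue), "fx", "fy", "cx", "cy" (pixels), "D" ([k1, k2, p1, p2, k3] as OpenCV has them; the pictures are not rectified), "position" and "orientation" of the camera in the world; the wrist camera has in their place "tool_from_camera" (4x4, takes a point from camera to tool coordinates, whose origin is the TCP and whose axes are the tool frame's). Camera axes: x right, y up, looking along -z (the intrinsics and any distortion apply to the point x, -y, -z); pixel columns grow to the right and rows downward; lengths in mm; the calibration is good to about 2 mm. A picture is of the moment at which its call begins: read the wrist's pose just before it. There is no depth.
- robot.finish_job(): hands the job in, once; it reports no verdict.
Trained networks look in a picture, given as the dict that the camera call returned (one of the last four; its "shot" number tells which), for a name from the list of things; names that differ only in an ending like _2 or _b are one class to them, and where a whole thing is asked for, a point or a joint stands for the part that bears it (a point fixed in the world has none). Each returns a list of dicts, best first, with "p" (0 to 1); they miss things now and then, are a little off and sometimes report something else, mostly with a low value. They report only what shows in the picture. A call takes as long as a camera call.
- robot.cut_out(label, picture): "pixels" (384x512 bool, what is visible of it) and "point" ([column, row] in pixels, amid what is visible of it).
The state is a dict: "time_s": time; "joints": joint angles; "qd": joint speeds; "joint_torque": joint torques, N m; "eef_pos": TCP position; "ee_rot": TCP orientation; "contact_force": force on the tool from outside, world axes, zero at the start; "wrist_torque": the same for the moment, N m; "grip_width": opening from 0.0 (shut) to 1.0 (fully open).
Only numpy, scipy, OpenCV 4.12 (cv2) and the standard library are available. Lean on these libraries where they do the work, as an engineer would, in place of code of your own. Each camera call takes 0.05 s, during which the arm holds its last target. There are 200 camera calls.

## Working session

There is one attempt and no reset: what is moved stays moved. The work goes in short steps, Python scripts to look and compute and a tool call to move; the robot and the scene stay as the last step left them, time stands still between calls to the robot, and variables do not carry over. Pictures are saved under pics/ and viewed, about 8 in all and at most 12, crops included, and the job is handed in when it is done.

Besides the shell and the picture viewer there is one more tool, called after ">>>" as name(argument=value, ...), one argument or row to a line, values as JSON. play_rows: Moves the arm, as the interface text tells. Its arguments: {"type":"object","properties":{"rows":{"type":"array","items":{"type":"number"}},"grip":{"type":"number"}},"required":["rows"]}

```bash
mkdir -p pics; ls; cat > h.py <<'E'
from station import robot
import numpy as np, cv2
from scipy.spatial.transform import Rotation as R
def cam(p, st=None):
    """rotation (world from cam, cols), position"""
    if 'tool_from_camera' in p:
        T=np.array(p['tool_from_camera']); Rt=R.from_rotvec(st['ee_rot']).as_matrix()
        return Rt@T[:3,:3], Rt@T[:3,3]+np.array(st['eef_pos'])
    o=np.array(p['orientation'],float)
    M=o if o.shape==(3,3) else (R.from_rotvec(o).as_matrix() if o.size==3 else R.from_quat(o).as_matrix())
    return M,np.array(p['position'],float)
def K(p): return np.array([[p['fx'],0,p['cx']],[0,p['fy'],p['cy']],[0,0,1.]])
def ray(p,uv,st=None):
    M,c=cam(p,st)
    n=cv2.undistortPoints(np.array([[uv]],float),K(p),np.array(p['D'],float))[0,0]
    return c,M@np.array([n[0],-n[1],-1.])
def atz(p,uv,z,st=None):
    c,d=ray(p,uv,st); return c+d*(z-c[2])/d[2]
def proj(p,X,st=None):
    M,c=cam(p,st); q=(np.atleast_2d(X)-c)@M; q=q*[1,-1,-1]
    return cv2.projectPoints(q,np.zeros(3),np.zeros(3),K(p),np.array(p['D'],float))[0][:,0]
def save(p,n): cv2.imwrite('pics/'+n,p['frame'][:,:,::-1])
E
python3 - <<'E'
from h import *
s=robot.state(); print(s)
ims={}
for n in ['scene','top']:
    p=robot.get_image(n); ims[n]=p; save(p,n+'0.png'); print(n,p['position'],p['orientation'],p['fx'],p['D'])
    for l in ['fin','thumb_plate','stand','beaker','small_beaker','amber_bottle','jar']:
        r=robot.cut_out(l,p)
        print(l,[(round(a['p'],2),a['point'],int(a['pixels'].sum())) for a in r[:2]])
cv2.imwrite('pics/a.png',np.vstack([cv2.resize(ims['scene']['frame'],(400,300)),cv2.resize(ims['top']['frame'],(400,300))])[:,:,::-1])
E
```

```text
pics
{'time_s': 0.0, 'joints': array([-1.37367752,  0.60008522, -0.00252529,  1.60008268,  0.001832  ,
        0.94293146, -0.07982293]), 'qd': array([ 1.52365946e-03,  2.39765872e-04,  2.51057336e-04,  1.18428352e-04,
       -3.83012673e-04, -4.75240378e-05, -6.36181846e-04]), 'joint_torque': array([ 2.50045836e-03, -7.65054131e+01,  1.49811745e+00, -2.52346265e+01,
       -5.24469337e-02,  1.67812547e-02,  1.56950946e-04]), 'eef_pos': array([195.95572084, 697.52743407, 217.80593365]), 'ee_rot': array([-1.32743167, -1.00443746,  1.00624543]), 'contact_force': array([-0.1989808 , -0.56311723,  0.07192154]), 'wrist_torque': array([ 0.04249394,  0.00869114, -0.04997212]), 'grip_width': 1.0011384731885709}
scene [1294.69476543  -20.95470224  760.96044856] [0.63388707 0.65226122 1.47685149] 393.824095011346 [-0.09509783  0.          0.          0.          0.        ]
fin [(0.52, [228.3, 157.0], 185)]
thumb_plate [(0.56, [230.4, 156.7], 164)]
stand [(0.68, [151.2, 215.7], 2290), (0.67, [248.2, 192.9], 6177)]
beaker [(0.85, [350.8, 192.0], 512)]
small_beaker [(0.97, [263.5, 242.8], 387)]
amber_bottle [(0.69, [152.7, 218.1], 2312)]
jar [(0.97, [309.3, 244.8], 690)]
top [ 489.40740027  -32.54612659 1112.42810645] [ 0.11940377 -0.08924702 -1.54058943] 354.33200253331506 [-0.00055325  0.          0.          0.          0.        ]
fin [(0.6, [289.3, 223.8], 140)]
thumb_plate [(0.7, [292.1, 223.6], 171)]
stand [(0.61, [261.8, 228.1], 4230)]
beaker [(0.72, [181.3, 233.2], 188)]
small_beaker [(0.45, [261.5, 178.0], 145)]
amber_bottle [(0.98, [353.1, 196.9], 1041)]
jar [(0.77, [227.6, 177.5], 304)]
```

View pics/scene0.png

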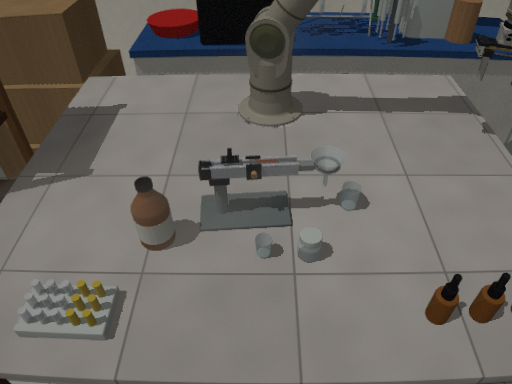

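View pics/top0.png

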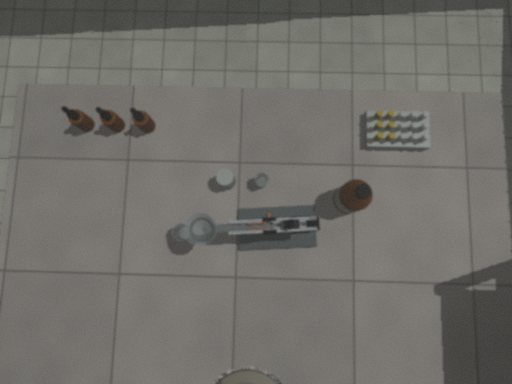

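```bash
python3 - <<'E'
from h import *
p=robot.get_image('scene');q=robot.get_image('top')
def tri(a,b):
    c1,d1=ray(p,a);c2,d2=ray(q,b)
    A=np.stack([d1,-d2],1);t=np.linalg.lstsq(A,c2-c1,rcond=None)[0]
    x,y=c1+t[0]*d1,c2+t[1]*d2
    return (x+y)/2,np.linalg.norm(x-y)
print('fin',tri([228.3,157],[289.3,223.8]))
print('top at z184', atz(q,[289.3,223.8],200), atz(p,[228.3,157],195))
for n,uv,z in [('beaker',[181.3,233.2],50),('small',[261.5,178],40),('amber',[353.1,196.9],190),('jar',[227.6,177.5],70)]: print(n,atz(q,uv,z))
E
```

```text
fin (array([ 541.70074996, -104.09541151,  186.02367744]), np.float64(5.654052239592646))
top at z184 [ 540.74682082 -100.22817678  200.        ] [ 553.32943032 -105.5998072   195.        ]
beaker [512.08349765 210.96356818  50.        ]
small [687.91107446 -24.49166922  40.        ]
amber [ 616.12547435 -266.24473352  190.        ]
jar [681.27939748  76.76388906  70.        ]
```

Top: the tube runs along row ~225, with the button at (290,224), the sleeve at (268,224) and the funnel at (201,229). The scene view agrees: fin (229,155), sleeve (254,168), funnel (328,160). The slide is roughly along world +y. I'll check the tool axes before approaching for a wrist view.

```bash
python3 - <<'E'
from h import *
s=robot.state();print(s['time_s'],R.from_rotvec(s['ee_rot']).as_matrix().round(3))
p=robot.get_image('wrist');print(np.array(p['tool_from_camera']).round(2),p['fx'],p['cx'],p['cy'])
q=robot.get_image('top')
f=atz(q,[201,229],177);b=atz(q,[289.3,223.8],195);print(f,b,np.degrees(np.arctan2(*(f-b)[1::-1])),np.linalg.norm((f-b)[:2]))
r=[a for a in robot.cut_out('inner_tube',q)];print([(a['p'],a['point']) for a in r])
E
```

```text
0.9 [[ 0.27   0.    -0.963]
 [ 0.963 -0.     0.27 ]
 [-0.    -1.    -0.   ]]
[[ 1.0000e+00  0.0000e+00  0.0000e+00 -1.5000e-01]
 [ 0.0000e+00  2.6000e-01 -9.7000e-01 -1.6647e+02]
 [-0.0000e+00  9.7000e-01  2.6000e-01  7.1740e+01]
 [ 0.0000e+00  0.0000e+00  0.0000e+00  1.0000e+00]] 265.91060995849875 260.44571511392496 187.37868704324018
[521.86100807 130.33707996 177.        ] [ 541.02815488 -100.59906655  195.        ] 94.74453794180256 231.73019501082598
[(0.67, [206.3, 225.2])]
```

>>> play_rows(
  rows=[25,-57,20,0,0,-5,50,-114,40,0,0,-10,75,-171,60,0,0,-15,100,-228,80,0,0,-20,124,-285,80,0,0,-25,148,-342,80,0,0,-30,173,-400,80,0,0,-35,198,-457,80,0,0,-40,222,-514,80,0,0,-45,247,-571,80,0,0,-50,272,-628,80,0,0,-55,296,-685,80,0,0,-60],
)

```text
time_s: 2.55
eef_pos: [489.5, 18.8, 299.1]
ee_rot: [-1.562, -0.195, 0.193]
contact_force: [0.9, 0.5, 0.1]
grip_width: 0.998
```

>>> play_rows(
  rows=[25,-57,0,0,0,-5,50,-115,0,0,0,-9.7,50,-115,0,0,0,-9.7],
)

```text
time_s: 2.92
eef_pos: [539.7, -99.4, 298.9]
ee_rot: [-1.573, -0.058, 0.056]
contact_force: [0.1, 0.2, -0.1]
grip_width: 0.999
```

```bash
python3 - <<'E'
from h import *
s=robot.state();print(s['time_s'],s['eef_pos'],s['contact_force'],R.from_rotvec(s['ee_rot']).as_matrix().round(3)[:,0])
p=robot.get_image('wrist');save(p,'w1.png');np.save('w1.npy',p['frame'])
for l in ['fin','thumb_plate','home_hole','stand']:
    for a in robot.cut_out(l,p)[:1]:
        print(l,a['p'],a['point'],atz(p,a['point'],195,s),a['pixels'].sum())
E
```

```text
2.925 [539.70983839 -99.40215977 298.88654565] [ 0.06248072  0.19544408 -0.12318219] [0.997 0.073 0.001]
fin 0.89 [259.7, 189.5] [ 539.66813717 -103.35747877  195.        ] 876
thumb_plate 0.81 [262.2, 188.3] [ 542.20370669 -101.85738347  195.        ] 870
stand 0.65 [260.9, 135.7] [536.87601628 -47.3859146  195.        ] 12577
```

View pics/w1.png

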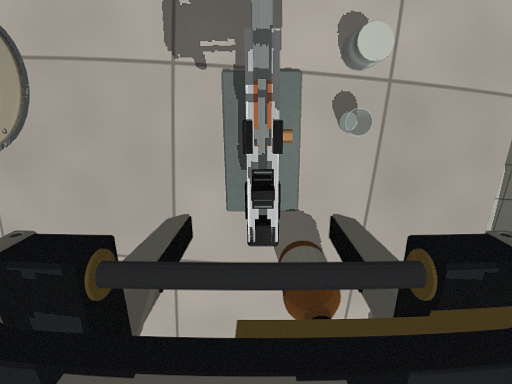

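```bash
python3 - <<'E'
import numpy as np,cv2
f=np.load('w1.npy')[100:250,210:320][:,:,::-1]
f=np.clip(f.astype(float)*1.6+15,0,255).astype(np.uint8)
cv2.imwrite('pics/c1.png',cv2.resize(f,None,fx=4,fy=4,interpolation=cv2.INTER_CUBIC))
E
```

```text
(no output)
```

View pics/c1.png

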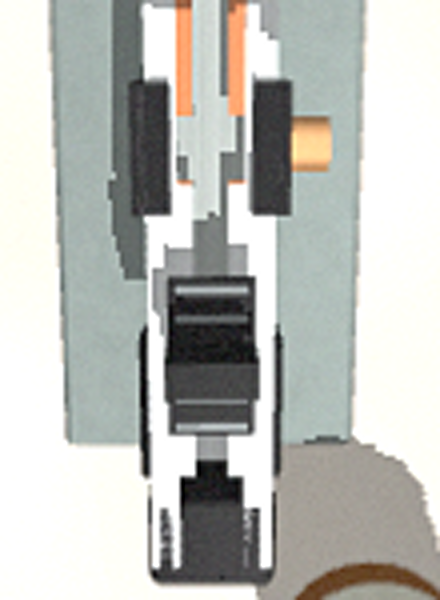

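```bash
python3 - <<'E'
from h import *
s=robot.state();p=robot.get_image('wrist')
print(s['time_s'],s['eef_pos'])
for n,u,v,z in [('plate front',262.7,169.2,184),('plate back',262.7,208.2,184),('plate L',252,172,184),('plate R',273.5,172,184),('fin top back L',251.5,200,206),('fin top back R',274.5,200,206),('fin top frontL',251.5,190,206),('sleeve L',242.2,120,170),('sleeve R',283,120,170),('tube rear L',247.5,244,165),('tube rear R',279,244,165),('tube L130',246,153,170),('tubeR',279.5,153,170)]: print(n,atz(p,[u,v],z,s).round(1))
E
```

```text
3.175 [538.51519268 -92.77952287 298.58156135]
plate front [539.9 -76.5 184. ]
plate back [ 543.7 -120.8  184. ]
plate L [528.7 -80.5 184. ]
plate R [551.8 -78.6 184. ]
fin top back L [ 530.7 -105.1  206. ]
fin top back R [ 554.1 -103.1  206. ]
fin top frontL [529.9 -94.5 206. ]
sleeve L [513.6 -27.2 170. ]
sleeve R [557.6 -23.5 170. ]
tube rear L [ 529.5 -176.1  165. ]
tube rear R [ 568.6 -172.9  165. ]
tube L130 [520.2 -62.5 170. ]
tubeR [557.3 -59.5 170. ]
```

```bash
python3 - <<'E'
from h import *
for i in range(4):
    s=robot.state();print(s['time_s'],s['eef_pos'],R.from_rotvec(s['ee_rot']).as_matrix().round(4)[:2,0],np.abs(s['qd']).max()); p=robot.get_image('wrist')
a=np.load('w1.npy').astype(int)
print(np.abs(a-p['frame']).mean())
save(p,'w2.png');np.save('w2.npy',p['frame'])
f=p['frame'][100:250,210:320][:,:,::-1]
f=np.clip(f.astype(float)*1.6+15,0,255).astype(np.uint8)
cv2.imwrite('pics/c2.png',cv2.resize(f,None,fx=4,fy=4,interpolation=cv2.INTER_CUBIC))
E
```

```text
3.225 [538.55407554 -92.76449104 298.65228468] [0.9965 0.0831] 0.005071525390007101
3.275 [538.62602537 -92.88211793 298.72178123] [0.9966 0.0829] 0.004950371691563845
3.325 [538.69393378 -93.08688765 298.74829409] [0.9966 0.0826] 0.005568932358654671
3.375 [538.71461667 -93.33247531 298.76416392] [0.9966 0.0822] 0.004039770552585827
5.194549560546875
```

View pics/c2.png

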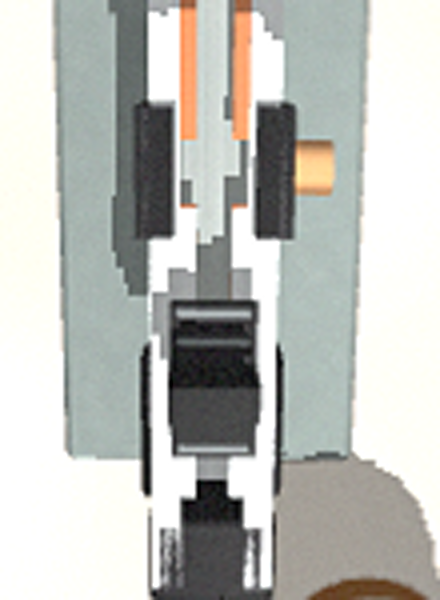

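```bash
python3 - <<'E'
from h import *
s=robot.state();p=robot.get_image('wrist')
print(s['time_s'],s['eef_pos'])
for n,u,v,z in [('plate front',263.5,175,184),('plate back',263.5,213.7,184),('plate L',253,178,184),('plate R',274,178,184),('fin top frontL',252,196.5,206),('fin top frontR',275,196.5,206),('sleeve fL',243.5,125.5,170),('sleeve fR',284,125.5,170),('sleeve rear',284,159.5,170),('tube L',247.5,160,170),('tubeR',280,160,170)]: print(n,atz(p,[u,v],z,s).round(1))
E
```

```text
3.425 [538.76101313 -93.52326633 298.76985945]
plate front [541.7 -83.7 184. ]
plate back [ 545.4 -128.1  184. ]
plate L [530.6 -87.9 184. ]
plate R [553.3 -86.  184. ]
fin top frontL [ 531.2 -102.1  206. ]
fin top frontR [ 554.6 -100.2  206. ]
sleeve fL [515.8 -33.6 170. ]
sleeve fR [559.6 -30.1 170. ]
sleeve rear [563.5 -67.2 170. ]
tube L [522.8 -71.  170. ]
tubeR [559.  -68.1 170. ]
```

Plate is 44.5 mm long in the measurement, centred at (543.6,-105.9), with its fin front at y≈-101. The sleeve centre is about 57 mm ahead, and the slide heading is about 94.7°. Next I close the fingers and go behind the fin.

>>> play_rows(
  rows=[2,-6,-20,0,0,0,4,-12,-40,0,0,0,5,-17,-60,0,0,0,5,-18,-75,0,0,0,5,-18,-85,0,0,0,5,-18,-85,0,0,0,5,-18,-85,0,0,0,5,-18,-85,0,0,0],
  grip=1,
)

```text
time_s: 4.47
eef_pos: [544.1, -112.3, 214.2]
ee_rot: [-1.57, -0.064, 0.063]
contact_force: [-0.2, 0.3, 0.1]
grip_width: 0.191
```

>>> play_rows(
  rows=[0,0,0,0,0,0,0,0,0,0,0,0],
)

```text
time_s: 4.72
eef_pos: [543.9, -112.4, 213.8]
ee_rot: [-1.57, -0.064, 0.063]
contact_force: [-0.4, -0.0, 0.1]
grip_width: 0.014
```

>>> play_rows(
  rows=[0.7,-4,0,0,0,0,0.7,-8,0,0,0,0,0.7,-8,0,0,0,0,0.7,-8,0,0,0,0],
)

```text
time_s: 5.22
eef_pos: [544.5, -120.4, 213.6]
ee_rot: [-1.57, -0.063, 0.063]
contact_force: [-0.1, 0.4, 0.6]
grip_width: 0.008
```

```bash
python3 - <<'E'
from h import *
s=robot.state();print(s['time_s'],s['eef_pos'],s['grip_width'])
p=robot.get_image('wrist')
f=p['frame'][150:300,190:340][:,:,::-1]
f=np.clip(f.astype(float)*1.6+15,0,255).astype(np.uint8)
cv2.imwrite('pics/c3.png',cv2.resize(f,None,fx=4,fy=4,interpolation=cv2.INTER_CUBIC))
t=s['eef_pos'];print(proj(p,[t,[544.7,-119.9,184],[543.6,-105.9,206],[543.2,-100.9,206],[544,-110.9,206]],s))
E
```

```text
5.225 [ 544.47366631 -120.44070677  213.58505228] 0.008107215085140562
[[259.95599739 225.64148963]
 [260.36384729 209.90277943]
 [260.37947468 201.64165986]
 [260.37754022 194.66066491]
 [260.38138639 208.51977998]]
```

View pics/c3.png

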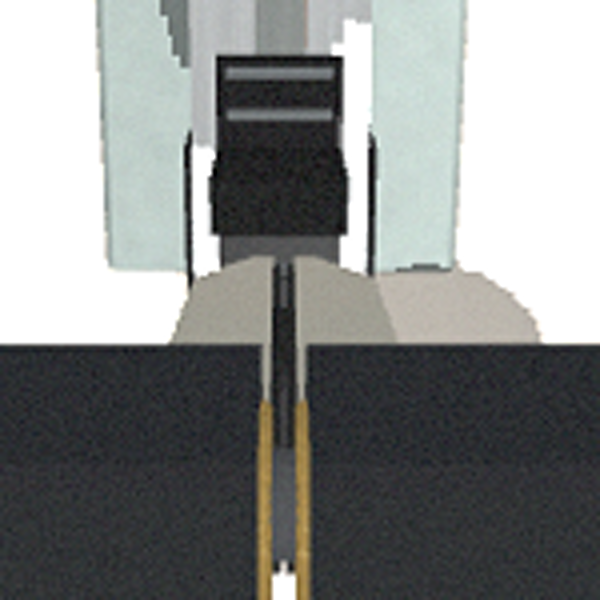

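The fingers are centred on the fin with about 2 mm of gap behind it, so I go down.

>>> play_rows(
  rows=[0,0,-8,0,0,0,0,0,-16,0,0,0,0,0,-23,0,0,0,0,0,-27,0,0,0,0,0,-28,0,0,0,0,0,-28,0,0,0],
)

```text
time_s: 6.02
eef_pos: [544.6, -120.4, 185.7]
ee_rot: [-1.57, -0.063, 0.063]
contact_force: [0.3, 0.2, 1.0]
grip_width: 0.004
```

>>> play_rows(
  rows=[0,0,-1,0,0,0,0,0,-2,0,0,0,0,0,-3,0,0,0,0,0,-3,0,0,0],
)

```text
time_s: 6.52
eef_pos: [544.7, -120.4, 182.8]
ee_rot: [-1.57, -0.064, 0.063]
contact_force: [0.1, 0.0, 4.6]
grip_width: 0.003
```

>>> play_rows(
  rows=[0,0,-1,0,0,0,0,0,-2,0,0,0,0,0,-3,0,0,0,0,0,-3,0,0,0],
)

```text
time_s: 7.02
eef_pos: [544.7, -120.4, 179.7]
ee_rot: [-1.57, -0.063, 0.063]
contact_force: [-0.2, 0.9, 6.2]
grip_width: 0.005
```

>>> play_rows(
  rows=[0,0,-0.7,0,0,0,0,0,-1.4,0,0,0,0,0,-1.4,0,0,0],
)

```text
time_s: 7.4
eef_pos: [544.7, -120.4, 178.4]
ee_rot: [-1.57, -0.064, 0.063]
contact_force: [-1.5, -0.4, 6.5]
grip_width: 0.006
```

>>> play_rows(
  rows=[-0.1,1.5,0,0,0,0,-0.2,3,0,0,0,0,-0.4,4.5,0,0,0,0,-0.5,6,0,0,0,0,-0.6,8,0,0,0,0,-0.6,8,0,0,0,0],
)

```text
time_s: 8.15
eef_pos: [544.1, -113.0, 178.5]
ee_rot: [-1.571, -0.064, 0.062]
contact_force: [-0.8, -0.4, 6.2]
grip_width: 0.003
```

>>> play_rows(
  rows=[-0.1,1.5,0,0,0,0,-0.2,3,0,0,0,0,-0.4,4.5,0,0,0,0,-0.5,6,0,0,0,0,-0.6,7.5,0,0,0,0],
)

```text
time_s: 8.78
eef_pos: [543.5, -105.7, 178.5]
ee_rot: [-1.571, -0.063, 0.062]
contact_force: [-1.5, -2.4, 7.9]
grip_width: 0.004
```

```bash
python3 - <<'E'
from h import *
s=robot.state();print(s['time_s'],s['eef_pos'],s['contact_force'])
p=robot.get_image('wrist')
f=p['frame'][90:300,190:340][:,:,::-1]
f=np.clip(f.astype(float)*1.6+15,0,255).astype(np.uint8)
cv2.imwrite('pics/c4.png',cv2.resize(f,None,fx=2.8,fy=2.8,interpolation=cv2.INTER_CUBIC))
E
```

```text
8.775 [ 543.53183249 -105.68260566  178.50262136] [-1.48492065 -2.38588448  7.88355255]
```

View pics/c4.png

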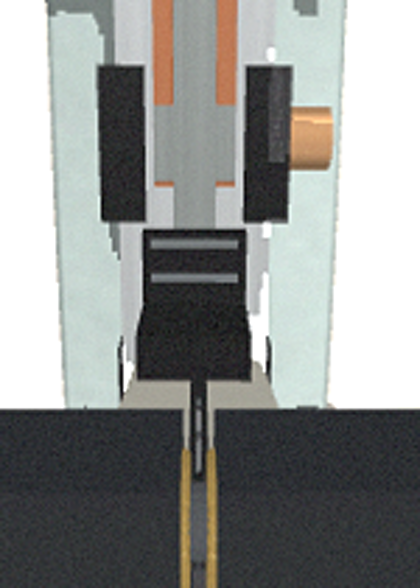

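>>> play_rows(
  rows=[-0.1,1.5,0,0,0,0,-0.2,3,0,0,0,0,-0.4,4.5,0,0,0,0,-0.5,6,0,0,0,0,-0.6,8,0,0,0,0,-0.8,10,0,0,0,0,-1,12,0,0,0,0,-1.1,14,0,0,0,0,-1.1,14,0,0,0,0],
)

```text
time_s: 9.95
eef_pos: [542.4, -91.4, 178.4]
ee_rot: [-1.571, -0.063, 0.062]
contact_force: [-1.4, -1.8, 6.2]
grip_width: 0.005
```

>>> play_rows(
  rows=[0,-0.5,2,0,0,0,0,-0.5,4,0,0,0,0,-0.5,6,0,0,0,0,-0.5,8,0,0,0,0,-0.5,9.5,0,0,0,0,-0.5,9.5,0,0,0],
)

```text
time_s: 10.7
eef_pos: [542.3, -91.4, 187.8]
ee_rot: [-1.57, -0.063, 0.063]
contact_force: [-0.0, -1.1, -0.1]
grip_width: 0.006
```

>>> play_rows(
  rows=[-0.2,2,0,0,0,0,-0.3,4,0,0,0,0,-0.5,6,0,0,0,0,-0.6,8,0,0,0,0,-0.8,10,0,0,0,0,-1,12,0,0,0,0,-1.1,14,0,0,0,0,-1.3,16,0,0,0,0,-1.4,18,0,0,0,0],
)

```text
time_s: 11.82
eef_pos: [540.9, -75.1, 187.8]
ee_rot: [-1.572, -0.063, 0.062]
contact_force: [-0.3, -6.1, -0.1]
grip_width: 0.007
```

>>> play_rows(
  rows=[-0.1,1.2,0,0,0,0,-0.2,2.4,0,0,0,0,-0.3,3.6,0,0,0,0,-0.4,4.8,0,0,0,0,-0.5,6,0,0,0,0],
)

```text
time_s: 12.45
eef_pos: [540.4, -68.8, 187.8]
ee_rot: [-1.572, -0.063, 0.062]
contact_force: [-0.6, -5.2, 0.6]
grip_width: 0.009
```

>>> play_rows(
  rows=[-0.1,1,0,0,0,0,-0.2,2,0,0,0,0,-0.2,3,0,0,0,0,-0.3,4,0,0,0,0],
)

```text
time_s: 12.95
eef_pos: [540.1, -63.0, 187.7]
ee_rot: [-1.57, -0.064, 0.063]
contact_force: [0.5, -2.7, 1.4]
grip_width: 0.004
```

>>> play_rows(
  rows=[-0.1,1,0,0,0,0,-0.2,2,0,0,0,0,-0.2,3,0,0,0,0],
)

```text
time_s: 13.32
eef_pos: [540.0, -61.7, 187.8]
ee_rot: [-1.572, -0.063, 0.062]
contact_force: [1.0, -9.7, -0.4]
grip_width: 0.005
```

The force jumped to 9.7 N with the motion blocked at about 57 mm, which matches the sleeve position. I'll back off and look.

>>> play_rows(
  rows=[0.1,-2,0,0,0,0,0.4,-5,0,0,0,0,0.5,-7,0,0,0,0,0.5,-7,15,0,0,0,0.5,-7,30,0,0,0,0.5,-7,60,0,0,0,0.5,-7,85,0,0,0,0.5,-7,110,0,0,0,0.5,-7,110,0,0,0,0.5,-7,110,0,0,0],
)

```text
time_s: 14.58
eef_pos: [540.1, -67.1, 297.8]
ee_rot: [-1.57, -0.064, 0.063]
contact_force: [0.2, 0.3, -1.0]
grip_width: 0.005
```

```bash
python3 - <<'E'
from h import *
s=robot.state();print(s['time_s'],s['eef_pos'],s['contact_force'])
p=robot.get_image('wrist'); q=robot.get_image('scene')
f=p['frame'][90:240,190:340]; g=q['frame'][110:210,190:360]
e=lambda f,k:cv2.resize(np.clip(f[:,:,::-1].astype(float)*1.5+15,0,255).astype(np.uint8),None,fx=k,fy=k,interpolation=cv2.INTER_CUBIC)
a=e(f,2.67)[:400];b=e(g,2.3);b=np.pad(b,((0,400-b.shape[0]),(0,0),(0,0)))
cv2.imwrite('pics/c5.png',np.hstack([a,b]))
for l,P,S in [('fin',p,s),('thumb_plate',p,s),('fin',q,None)]:
    for r in robot.cut_out(l,P)[:1]: print(l,r['p'],r['point'],atz(P,r['point'],195,S))
d=np.array([-.08,.997,0]);x=np.array([0.997,.08,0])
B=np.array([543.6,-105.9,184])+56.7*d
print(proj(p,[B+22*d,B-22*d,B+12*x,B-12*x],s).round(1)); B2=B-[0,0,4]; print(proj(p,[B2+22*d,B2-22*d,B2+12*x,B2-12*x],s).round(1))
T=B+[0,0,22];print('scene fin top up/down',proj(q,[T,T-[0,0,4]]))
E
```

```text
14.575 [540.05540096 -67.08638719 297.80209916] [ 0.16726974  0.28108866 -0.95567068]
fin 0.59 [258.5, 167.2] [536.78279805 -46.81932982 195.        ]
thumb_plate 0.69 [260.4, 164.1] [538.47177323 -43.44429627 195.        ]
fin 0.45 [253.5, 156.8] [552.89891128 -46.03050015 195.        ]
[[260.5 147.2]
 [260.5 187.6]
 [271.7 167.8]
 [249.3 167.8]]
[[260.5 146.7]
 [260.5 186.7]
 [271.6 167.1]
 [249.4 167.1]]
scene fin top up/down [[252.11194649 149.54969934]
 [252.14841585 150.91234995]]
```

View pics/c5.png

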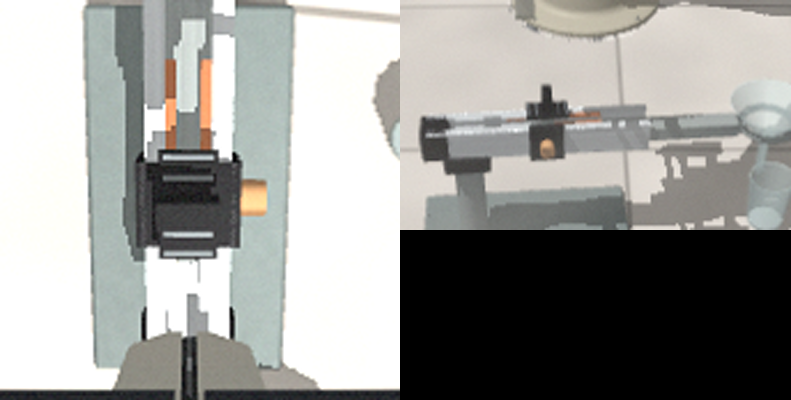

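The arm is out with the fin in the middle of the sleeve. To confirm the button's height I'll compare the fin-top pixels with the start picture, where it was known to be up.

```bash
python3 - <<'E'
from h import *
q=robot.get_image('scene'); a=cv2.imread('pics/scene0.png')[:,:,::-1]
d=np.array([-.08,.997,0]);B=np.array([543.6,-105.9,206])
for n,im,X in [('start',a,B),('now',q['frame'],B+56.7*d)]:
    u,v=proj(q,[X])[0]; u0,v0=int(round(u)),int(round(v)); print(n,u,v)
    print(im[v0-7:v0+7,u0-3:u0+6].mean(2).round().astype(int))
E
```

```text
start 228.16001208134352 150.7855442264301
[[125 125 125 124 124 125 125 125 126]
 [125 125 124 125 125 126 126 126 126]
 [124 124 124 125 125 125 126 126 126]
 [124 125 114 111 112 113 113 125 125]
 [125 124  83  71  70  70  85 123 125]
 [123 125  63  27  24  23  70 122 126]
 [125 126  64  26  23  22  72 122 125]
 [124 124  64  30  26  25  73 122 126]
 [124 125  64  27  26  25  58 123 125]
 [125 125  63  28  23  23  45 122 126]
 [124 126  59  26  25  21  42 121 125]
 [ 95  91  44  23  26  23  30  82  84]
 [ 58  37  25  24  24  24  19  23  19]
 [ 51  27  28  21  24  24  20  24  24]]
now 252.11194649097195 149.5496993391346
[[127 127 127 125 127 126 126 126 126]
 [127 127 126 126 125 126 126 126 126]
 [126 127 126 126 126 126 125 127 127]
 [128 127 115 101  99 101 113 126 127]
 [127 127  91  54  53  50  75 124 126]
 [129 128  79  32  25  25  51 125 127]
 [127 128  80  31  27  27  34 126 128]
 [127 129  80  32  27  27  25 126 128]
 [128 129  80  33  25  26  25 126 128]
 [129 128  81  29  27  25  26 113 129]
 [129 129  79  29  24  25  28  86 113]
 [ 98  88  55  27  22  23  23  49  66]
 [ 59  30  29  21  22  23  24  22  21]
 [ 53  30  30  25  25  22  25  23  26]]
```

The fin top sits at the same offset from the fully-up prediction as at the start (-2.5 px now, -2.4 px then). A button still down at 4 mm would read +1.4 px lower, so it is fully up and I'm handing in.

```bash
python3 - <<'E'
from h import *
s=robot.state();print(s['time_s'],s['eef_pos'],s['contact_force'])
print(robot.finish_job())
E
```

```text
14.875 [540.1264861  -67.40491907 297.23608697] [-0.68009961  1.23470525 -0.10995479]
the job is handed in; nothing more can be done
None
```

The funnel arm is out over the beaker and, by my last checks, locked there with the button fully up. I handed the job in at 14.9 s.

**What I did:** With closed fingers I pressed the button in about 5.5 mm, feeling 6–8 N. I slid the arm about 27 mm with the button held down, then released it. I pushed only on the back of the fin until the button popped up and the arm stopped at about 57 mm. Then I backed off and lifted clear.

**Last checks:**
- **Arm stopped:** At the hole the push force rose to 9.7 N with almost no further travel. The stop agrees with the measured centre of the sleeve.
- **Button up:** In the scene camera the fin top has the same offset from the fully-up prediction as at the start (-2.5 px against -2.4 px). If it were still down at 4 mm, it would read about 1.4 px lower.
- **Robot clear:** The gripper was touching nothing, about 90 mm above the fin.
- **Glassware:** The fingers stayed over the tube and off the glassware, but I did not re-measure where each piece stands.

No check failed. I did not push back on the arm to test the lock in the other direction.

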